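Set the roll gauge and butt the roll against its stop

TASK

Nothing is to be picked up here. With the fingertips, push the sliding stop of the portioning gauge along its fence toward the roll until its spring plunger drops into the notch of the clip on the fence (not on past the clip), then push the bread roll along the trough until its end rests against the stop, gently enough that the stop stays in its notch. Leave the tomato, the salt shaker and the sauce cup where they stand.

Things in the scene. Friction and masses are not known exactly. Their poses are not given: they have to be found in the camera images.
- gauge: Fixed white board 150 x 500 x 8 mm (y -260 to +240 mm) with an open-ended trough along its y, floor 8 mm above the bench. Origin on the bench under the trough's middle line; x points away from the robot, y to its left (yaw up to 0.2 rad). Fence behind, x 53 to 63 mm, top 40 mm above the bench; front lip x -60 to -54 mm, top 18 mm. The roll lies in the -y part, the stop stands in the +y part.
- stop (a joint): Travel of the sliding stop along the fence, 0 to 0.24 m; 0 = farthest toward gauge +y, grows as it is pushed toward gauge -y (toward the roll). About 1 N of friction; stays where it is left; cannot be lifted off. Once in the notch it takes about 8 to 10 N to drive it back out toward +y and 12 to 16 N to push it on over the far hump.
- push_face (a point): Point on the +y face of the stop's upright steel plate, mid-trough, 34 mm above the bench: the face to push on. The plate is 8 mm thick, spans gauge x -44 to +46 mm and stands 11 to 57 mm above the bench; the saddle over the fence (gauge x 38 to 75 mm) is 58 mm high, the plunger's knob 69 mm (75 mm raised).
- stop_face (a point): Point on the -y face of the same plate (the face that the roll is to touch), in the middle of the trough, 34 mm above the bench.
- plunger_tip (a point): Where the stop's spring plunger (8 mm round nose) meets the fence top: gauge x = 58 mm, 26 mm ahead of stop_face toward -y. The point moves with the stop but not up and down with the plunger.
- clip: Dark steel detent clip fixed on the fence top, 40 mm above the bench, at gauge y 30 to 90 mm. Origin at the bottom of its V notch, axes as the gauge's. Pushed toward -y, the plunger climbs a gentle ramp from y +18 to +6 mm, 3.6 mm high (4 to 6 N), drops into the notch at y 0 (push force dips, the stop jumps ahead about 5 mm), then meets a steep 5.5 mm hump, crest at y -6.5 to -8.5 mm.
- roll: Loose toasted long bread roll, 87 x 235 x 49 mm, about 0.11 kg, lying on the trough floor with its long axis (its own y) along the trough and about 8 mm of play beside it. Origin at the middle of its underside.
- roll_head (a point): Middle of the roll's +y end, 24 mm above its underside: the end that is to touch the stop.
- roll_tail (a point): Middle of the roll's -y end, 24 mm above its underside: the end to push on.
- tomato: Loose red tomato, 75 mm wide, 79 mm high, standing behind the gauge. Origin at its underside. To be left alone.
- salt_shaker: Loose salt shaker, 44 mm wide, 90 mm high, standing behind the gauge. Origin at its underside. To be left alone.
- sauce_cup: Loose small metal cup of red sauce, 61 mm wide, 35 mm high, standing on the robot's side of the gauge. Origin at its underside. To be left alone.
Mind the look-alikes: they are no part of the job. What is shaped like the roll but orange is not meant.

How it is judged:
By the outcome, as a careful person would: the job done as asked, in the order asked, and still so for the second after the job is handed in, with the robot touching nothing.
It also fails if it takes over 58 s, if anything falls off the work surface, if the arm or the gripper's body presses on something with over 40 N, if the wrist force passes 120 N, or if a joint passes its speed limit or range.

ROBOT

A 7-joint arm with a two-finger parallel gripper is mounted at the origin on a cart in front of the work surface, level with it; the furniture and walls round the work are solid. World frame = base frame: x ahead of the robot, y to its left, z up, the work surface at z = 0. Lengths are in mm, angles in degrees, forces in N, time in s.
With the tool pointing down it reaches from about 350 to 900 mm from the base axis. Payload 7.2 kg.
Tool frame: the origin (TCP) lies on the mounting face of the last link; the fingertips stand 173 mm ahead of it and the grasp point (between the pads) lies 155 mm ahead of it; z points along the fingers, y is the line along which they close (so a half turn about z gives the same grasp; the last joint's range is limited). The gripper opens to 85 mm and grips with 20 to 120 N. Pads are 22 mm wide; open, the fingers measure 114 mm over their backs; the gripper's body (76 mm by 85 mm) begins 54 mm behind the grasp point. The pads swing forward as they close: fully open they stand 13 mm farther back than shut.
Start: joints at [69.431, 23.554, -0.728, 91.456, 0.321, 64.991, -4.71], TCP at [179.185, -598.761, 404.697] pointing down, gripper open.
Joint ranges: [-169.25, 169.25], [-16.82, 113.86], [-84.01, 82.57], [7.8, 145.47], [-59.2, 239.2], [7.22, 106.19], [-163.78, 163.78]. Speed limits (degrees/s): [136.94, 136.94, 172.46, 172.46, 180, 180, 180].

INTERFACE

Orientations are given as [roll, pitch, yaw] about the fixed x, y, z axes, in that order (R = Rz(yaw) Ry(pitch) Rx(roll)).
In Python, from bench import bot gives the robot as it stands.
- The arm moves only by the shell command python3 -m inch 'ROWS' [OPENING] [FORCE]. ROWS is JSON, a list of rows, each an object with "dp": the shift along the world's x, y, z in units of 40 mm (1.0 is 40 mm), a list of three; "twist": the turn about the world's z in units of 8 degrees (1.0 is 8 degrees). In form: [{"dp": [dx, dy, dz], "twist": twist}, ...]. A call has 1 to 10 rows; each row is the pose to reach, as a shift and turn from the pose commanded when the call began; what a row does not reach only later rows make up. A row lasts 1/10 s, in which the tool goes at most 50 mm and 8.59 degrees, less where a joint would pass 70% of its speed; a pose out of reach is approached as far as the arm can. A call with a gripper value outside its range is refused whole. OPENING is the gripper command: -1 is shut, 1 is fully open, values between are in proportion, set as the call begins (- or left out, the last holds). The fingers move at their own pace and stop on an object; FORCE is the grip in N (left out, the last holds). Time passes only in rows, so rows that repeat a pose let the fingers close. It gives the time, the measured TCP pose, the force, the opening and the grip force at its end, in the units of the state.
- bot.get_state(): the state, without advancing time (a new reading comes with each control period).
- bot.grab_frame(name): name is "scene" or "top" or "wrist"; returns the picture (384x512x3 uint8, red, green, blue); there is no depth.
- bot.camera_params(name): a dict with "camera_matrix" (3x3 intrinsics, pixels), "origin" and "attitude" of the camera in the world. Camera axes: x right, y down, z forward; pixel columns grow to the right and rows downward; lengths in mm; the calibration is good to about 2 mm. A picture is of the moment at which its call begins: read the wrist's pose just before it. camera_params takes no time and is no camera call; for the wrist camera it gives the pose at the moment of the call.
- bot.job_done(): hands the job in; it is judged then, once.
The state is a dict: "t": time; "joints": joint angles; "dq": joint speeds; "effort": joint torques, N m; "ee_pos": TCP position; "tcp_rot": TCP orientation; "ft_force": force on the tool from outside, world axes, zero at the start; "moment": the same for the moment, N m; "finger_gap": opening from 0.0 (shut) to 1.0 (fully open); "grasp_force": force on a finger pad.
Only numpy, scipy, OpenCV 4.12 (cv2) and the standard library are available. Lean on these libraries where they do the work, as an engineer would, in place of code of your own. Each camera call takes 0.05 s, during which the arm holds its last target. There are 200 camera calls.

## Working session

There is one attempt and no reset: what is moved stays moved. The work goes in short steps, Python scripts to look and compute and a shell command to move; the robot and the scene stay as the last step left them, time stands still between calls to the robot, and variables do not carry over. Pictures are saved under pics/ and viewed, at most 14 in all, crops included, and the job is handed in when it is done.

```bash
mkdir -p pics; ls
python3 - <<'E'
from bench import bot
import cv2,numpy as np
print(bot.get_state())
for n in("scene","top"):
    f=bot.grab_frame(n); cv2.imwrite(f"pics/{n}0.png",cv2.cvtColor(f,cv2.COLOR_RGB2BGR)); print(n,bot.camera_params(n))
E
```

```text
pics
{'t': 0.0, 'joints': array([69.43308799, 23.59823193, -0.72737862, 91.50472234,  0.32153155,
       64.99025154, -4.71113374]), 'dq': array([-0.03193917, -0.08939392,  0.08496941, -0.05617846, -0.00995627,
       -0.08180236, -0.01887196]), 'effort': array([ 1.30391390e-04, -6.00630784e+01,  6.82528149e-01, -2.99414635e+01,
        1.38972548e-02,  1.07351557e-02, -5.02720766e-06]), 'ee_pos': array([ 179.07942441, -598.56098724,  403.86754723]), 'tcp_rot': array([-1.79909142e+02,  7.47594933e-03,  1.66587409e+01]), 'ft_force': array([-0.85940544,  1.10488295,  0.09055103]), 'moment': array([-0.05477371,  0.01790217,  0.01900708]), 'grasp_force': 0.0, 'finger_gap': 0.9986950386911414}
scene {'camera_matrix': array([[483.52356481,   0.        , 260.67361524],
       [  0.        , 483.52356481, 192.91095947],
       [  0.        ,   0.        ,   1.        ]]), 'origin': array([ 166.4580637 , -325.2971664 , 1093.36759799]), 'attitude': array([-151.96615547,    0.46127256,  -45.10115705])}
top {'camera_matrix': array([[441.68315717,   0.        , 260.29097541],
       [  0.        , 441.68315717, 190.21603789],
       [  0.        ,   0.        ,   1.        ]]), 'origin': array([ 356.78545142,   79.02423849, 1453.09736669]), 'attitude': array([-171.53746931,   -0.5590584 ,  -90.97349286])}
```

View pics/scene0.png

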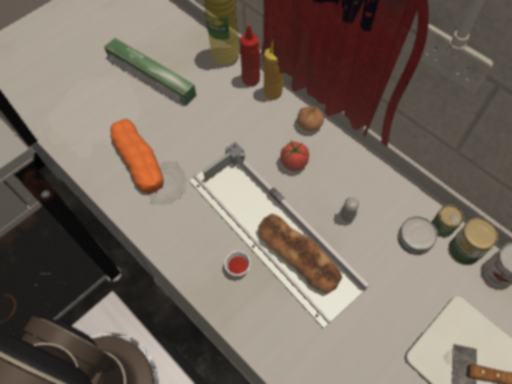

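View pics/top0.png

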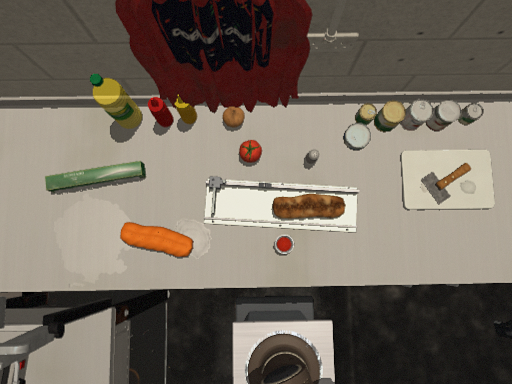

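The scene view shows the gauge with the brown roll near (300,252), the stop's knob at (235,152), and the cup at (237,264). The top view shows the board at about (206–358, 179–231), the stop at (214,197), the clip at about (265,185), the roll at (309,207), the tomato at (250,151), the shaker at (313,157) and the cup at (284,244). The orange look-alike is at (157,239).

```bash
cat > h.py <<'E'
from bench import bot
import cv2,numpy as np
from scipy.spatial.transform import Rotation as R
def cast(P,uv,z):
    K=P['camera_matrix'];A=R.from_euler('xyz',P['attitude'],degrees=True).as_matrix()
    d=A@np.linalg.inv(K)@np.array([uv[0],uv[1],1.]); o=np.array(P['origin'])
    return o+d*(z-o[2])/d[2]
def proj(P,p):
    A=R.from_euler('xyz',P['attitude'],degrees=True).as_matrix()
    q=P['camera_matrix']@(A.T@(np.array(p,float)-P['origin'])); return q[:2]/q[2]
E
python3 - <<'E'
from h import *
f=cv2.imread('pics/top0.png'); c=f[165:260,195:370]
cv2.imwrite('pics/topc.png',cv2.resize(c,(787,427),interpolation=cv2.INTER_CUBIC))
P=bot.camera_params('top')
hsv=cv2.cvtColor(f,cv2.COLOR_BGR2HSV)
m=((hsv[...,2]>205)&(hsv[...,1]<40)).astype(np.uint8); m[:165]=0;m[260:]=0;m[:,:195]=0;m[:,375:]=0
cs,_=cv2.findContours(m,0,2); cc=max(cs,key=cv2.contourArea)
print(cv2.contourArea(cc),cv2.minAreaRect(cc))
roll=((hsv[...,0]<22)&(hsv[...,1]>80)&(hsv[...,2]<230)).astype(np.uint8);roll[:185]=0;roll[228:]=0;roll[:,:260]=0;roll[:,360:]=0
cs,_=cv2.findContours(roll,0,2); cc=max(cs,key=cv2.contourArea);r=cv2.minAreaRect(cc);print(r)
b=cv2.boxPoints(r);print([cast(P,x,30).round() for x in b])
for n,uv,z in(('LF',(206,224),8),('RF',(356,231),8),('RB',(358,188),30),('LB',(209,180),30),('knob',(214,182),69)):print(n,cast(P,uv,z).round(1))
E
```

```text
2247.5 ((285.44140625, 206.49655151367188), (141.52008056640625, 31.240116119384766), 3.3664603233337402)
((308.4710998535156, 205.75648498535156), (23.668020248413086, 71.12030029296875), 88.66777801513672)
[array([553.,  22.,  30.]), array([ 555., -210.,   30.]), array([ 477., -209.,   30.]), array([476.,  21.,  30.])]
LF [462.7 240.5   8. ]
RF [ 431.9 -249.4    8. ]
RB [ 570.6 -257.8   30. ]
LB [604.6 228.4  30. ]
knob [591.1 208.5  69. ]
```

View pics/topc.png

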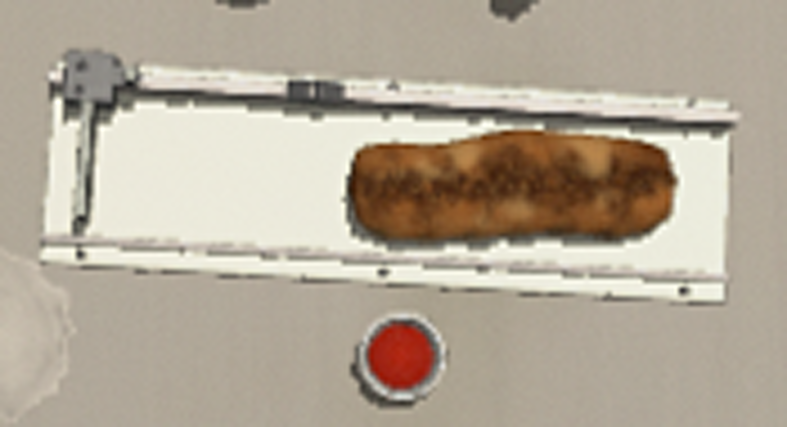

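The crop shows board corners at front-left (41,263) and front-right (722,303), the fence ending at (738,115) and the clip at (288–343, 78–103). The stop plate runs from (90,100) to (80,232), and the roll spans (350–675) horizontally.

Run:
```python
from h import *
P=bot.camera_params('top')
px=lambda x,y:((x+.5)/4.497-.5+195,(y+.5)/4.495-.5+165)
g=lambda x,y,z:cast(P,px(x,y),z)
LF=g(41,263,8);RF=g(722,303,8);print(LF,RF,np.linalg.norm(LF-RF))
d=LF-RF;yaw=np.arctan2(-d[0],d[1]);print('yaw',np.degrees(yaw))
ey=np.array([-np.sin(yaw),np.cos(yaw),0]);ex=np.array([np.cos(yaw),np.sin(yaw),0])
O=(LF+RF)/2+75*ex+10*ey;O[2]=0
print('O',O)
G=lambda p:(np.array([(p-O)@ex,(p-O)@ey,p[2]])).round(1)
for n,p in dict(fenceR=g(738,117,40),clipL=g(288,90,43),clipM=g(316,90,40),clipR=g(343,92,45),plateBack=g(88,104,57),plateFront=g(80,230,57),knob=g(92,68,69),head=g(350,190,33),tail=g(675,180,33),cup=g(400,355,35)).items():print(n,p.round(1),'G',G(p))
np.save('O.npy',np.array([O[0],O[1],yaw]))
```

```text
[465.71449538 247.93105689   8.        ] [ 428.57729677 -246.48074501    8.        ] 495.8045999991783
yaw -4.2956427544838975
O [522.68423745   5.07934734   0.        ]
fenceR [ 560.4 -257.3   40. ] G [  57.3 -258.9   40. ]
clipL [584.7  66.7  43. ] G [57.2 66.1 43. ]
clipM [584.8  46.5  40. ] G [58.9 45.9 40. ]
clipR [582.3  27.2  45. ] G [57.8 26.6 45. ]
plateBack [574.5 209.1  57. ] G [ 36.4 207.3  57. ]
plateFront [484.8 214.8  57. ] G [-53.5 206.3  57. ]
knob [598.3 205.1  69. ] G [ 60.5 205.1  69. ]
head [512.7  23.2  33. ] G [-11.3  17.3  33. ]
tail [ 516.3 -211.2   33. ] G [   9.8 -216.2   33. ]
cup [394.2  -9.7  35. ] G [-127.   -24.4   35. ]
```

```bash
python3 -m inch '[{"dp":[1,1,0],"twist":0},{"dp":[2,2,0],"twist":0},{"dp":[3,3,0],"twist":0},{"dp":[4,4,0],"twist":0},{"dp":[5,5,0],"twist":0},{"dp":[6,6,0],"twist":0},{"dp":[6.5,7,0],"twist":0},{"dp":[6.7,8,0],"twist":0},{"dp":[6.7,9,0],"twist":0},{"dp":[6.7,10,0],"twist":0}]' -1
```

```text
t: 1.1
ee_pos: [447.7, -197.6, 404.3]
tcp_rot: [-180.0, 0.0, 16.7]
ft_force: [1.0, 0.1, 0.0]
finger_gap: -0.002
grasp_force: 0.0
```

```bash
python3 -m inch '[{"dp":[0.3,1.1,0],"twist":-0.5},{"dp":[0.6,2.2,0],"twist":-1},{"dp":[0.9,3.3,0],"twist":-1.5},{"dp":[1.2,4.4,0],"twist":-2},{"dp":[1.5,5.5,0],"twist":-2.6},{"dp":[1.8,6.6,0],"twist":-2.6},{"dp":[2.1,7.7,0],"twist":-2.6},{"dp":[2.1,7.9,0],"twist":-2.6},{"dp":[2.1,7.9,0],"twist":-2.6}]'
python3 - <<'E'
from h import *
print(bot.get_state()['ee_pos'])
P=bot.camera_params('wrist');f=bot.grab_frame('wrist');cv2.imwrite('pics/w1.png',f[...,::-1])
np.save('w1.npy',P,allow_pickle=True);print(P)
E
```

```text
t: 2.0
ee_pos: [530.8, 118.0, 404.1]
tcp_rot: [-180.0, 0.1, -3.9]
ft_force: [0.1, -0.8, 0.6]
finger_gap: -0.002
grasp_force: 0.0
[530.81971421 118.00390856 404.13058981]
{'camera_matrix': array([[311.51447408,   0.        , 254.762725  ],
       [  0.        , 311.51447408, 182.69257049],
       [  0.        ,   0.        ,   1.        ]]), 'origin': array([598.03037991, 112.95632039, 371.94417684]), 'attitude': array([ 1.64406433e+02,  8.17180748e-02, -9.39422680e+01])}
```

View pics/w1.png

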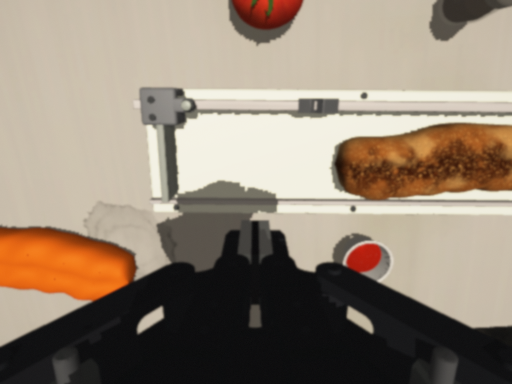

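The wrist view shows the stop plate between about columns 158 and 175, the clip at columns 299–338 with its notch window near (319,105), and the roll head near (337,165).

Run:
```python
from h import *
P=np.load('w1.npy',allow_pickle=True).item();ox,oy,yaw=np.load('O.npy')
f=cv2.imread('pics/w1.png')
cv2.imwrite('pics/w1c.png',np.vstack([cv2.resize(f[80:215,130:220],(600,900))[:580:,:], ])[:590])
cv2.imwrite('pics/w1c.png',np.hstack([cv2.resize(f[85:210,130:225],(380,500),interpolation=2),cv2.resize(f[85:135,285:355],(420,300),interpolation=2).repeat(1,0)[:300].copy() if 0 else cv2.copyMakeBorder(cv2.resize(f[85:135,285:355],(420,300),interpolation=2),0,200,0,0,0)]))
ex=np.array([np.cos(yaw),np.sin(yaw),0]);ey=np.array([-np.sin(yaw),np.cos(yaw),0]);O=np.array([ox,oy,0])
for n,uv,z in(('plate+',(158,165),57),('plate-',(168,165),57),('clipL',(299,106),42),('notch',(319,106),40),('clipR',(338,106),43),('head',(337,165),33),('boardend+',(150,150),8),('knob',(187,105),69),('cup',(367,260),35),('lipfront',(300,213),8)):
    p=cast(P,uv,z);print(n,p.round(1),((p-O)@ex).round(1),((p-O)@ey).round(1))
```

```text
plate+ [536.2 217.9  57. ] -2.5 213.3
plate- [535.4 207.6  57. ] -2.4 202.9
clipL [584.8  68.7  42. ] 57.2 68.1
notch [583.3  47.8  40. ] 57.2 47.2
clipR [582.1  29.   43. ] 57.5 28.3
head [517.8  27.3  33. ] -6.5 21.8
boardend+ [545.1 240.9   8. ] 4.7 236.9
knob [594.1 177.8  69. ] 58.2 177.6
cup [398.4  -8.5  35. ] -122.9 -22.8
lipfront [453.8  66.9   8. ] -73.4 56.5
```

View pics/w1c.png

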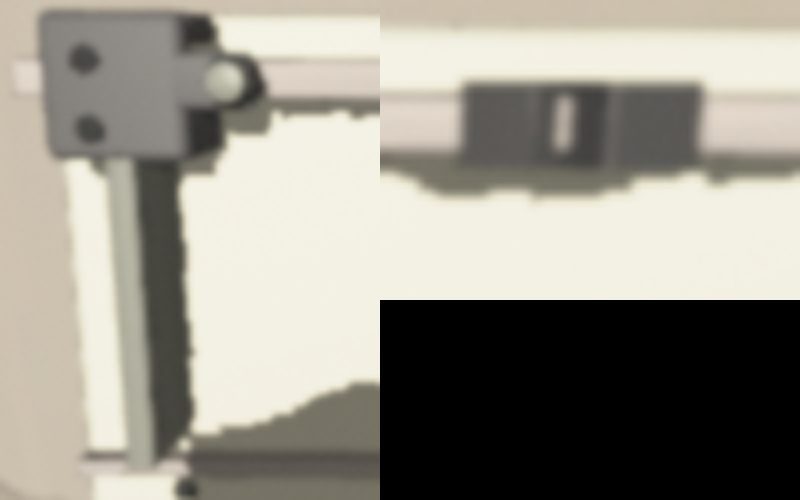

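```bash
python3 -m inch '[{"dp":[0.2,1,0],"twist":0},{"dp":[0.4,2,0],"twist":0},{"dp":[0.6,3,-0.5],"twist":0},{"dp":[0.65,3.65,-1.3],"twist":0},{"dp":[0.65,3.65,-2.4],"twist":0},{"dp":[0.65,3.65,-3.5],"twist":0},{"dp":[0.65,3.65,-4.5],"twist":0},{"dp":[0.65,3.65,-5],"twist":0},{"dp":[0.65,3.65,-5],"twist":0},{"dp":[0.65,3.65,-5],"twist":0}]'
```

```text
t: 3.05
ee_pos: [557.8, 260.6, 205.2]
tcp_rot: [180.0, -0.0, -4.3]
ft_force: [-0.7, 0.3, 0.3]
finger_gap: 0.004
grasp_force: 0.0
```

```bash
python3 -m inch '[{"dp":[-0.02,-0.3,0],"twist":0},{"dp":[-0.045,-0.6,0],"twist":0},{"dp":[-0.07,-0.9,0],"twist":0},{"dp":[-0.09,-1.2,0],"twist":0},{"dp":[-0.11,-1.5,0],"twist":0},{"dp":[-0.135,-1.8,0],"twist":0},{"dp":[-0.16,-2.1,0],"twist":0},{"dp":[-0.18,-2.4,0],"twist":0},{"dp":[-0.2,-2.7,0],"twist":0},{"dp":[-0.225,-3,0],"twist":0}]'
python3 - <<'E'
from h import *
s=bot.get_state();print(s['ee_pos'],s['ft_force'])
P=bot.camera_params('wrist');f=bot.grab_frame('wrist');cv2.imwrite('pics/w2.png',f[...,::-1])
np.save('w2.npy',P,allow_pickle=True)
E
```

```text
t: 4.05
ee_pos: [548.1, 141.1, 204.7]
tcp_rot: [180.0, 0.0, -4.1]
ft_force: [1.1, 1.2, 1.3]
finger_gap: 0.002
grasp_force: 1.1
[548.06497314 141.1316155  204.66672017] [1.06733867 1.15246167 1.297616  ]
```

View pics/w2.png

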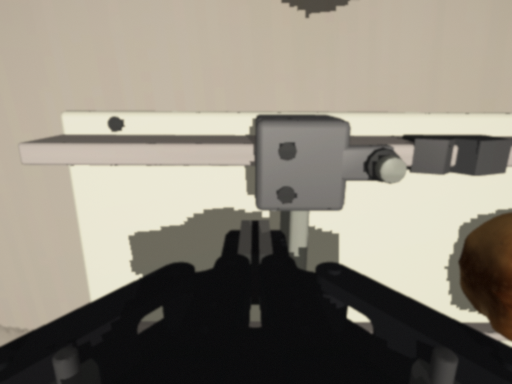

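The fingers are on the plate. The plunger knob is at about (390,169) and the notch slit is at about (453,157).

Run:
```python
from h import *
P=np.load('w2.npy',allow_pickle=True).item();ox,oy,yaw=np.load('O.npy')
ex=np.array([np.cos(yaw),np.sin(yaw),0]);ey=np.array([-np.sin(yaw),np.cos(yaw),0]);O=np.array([ox,oy,0])
for n,uv,z in(('knob',(388,169),69),('notch',(453,156),40),('notch',(453,156),44),('clipL',(413,150),40),('plate+',(292,230),57),('plate-',(307,230),57)):
    p=cast(P,uv,z);print(n,((p-O)@ex).round(1),((p-O)@ey).round(1))
p=bot.get_state()['ee_pos'];print((p-O)@ey)
```

```text
knob 58.7 92.0
notch 57.9 51.9
notch 58.6 54.5
clipL 60.5 69.5
plate+ 30.8 122.3
plate- 30.8 116.3
135.06640793222243
```

```bash
python3 -m inch '[{"dp":[-0.01,-0.12,0],"twist":0},{"dp":[-0.02,-0.24,0],"twist":0},{"dp":[-0.025,-0.36,0],"twist":0},{"dp":[-0.035,-0.48,0],"twist":0},{"dp":[-0.035,-0.48,0],"twist":0}]'
for i in 1; do :; done
python3 -m inch '[{"dp":[0,-0.03,0],"twist":0},{"dp":[-0.005,-0.06,0],"twist":0},{"dp":[-0.007,-0.09,0],"twist":0},{"dp":[-0.009,-0.12,0],"twist":0}]'
python3 -m inch '[{"dp":[0,-0.025,0],"twist":0},{"dp":[-0.004,-0.05,0],"twist":0}]'
python3 -m inch '[{"dp":[0,-0.025,0],"twist":0},{"dp":[-0.004,-0.05,0],"twist":0}]'
```

```text
t: 4.6
ee_pos: [546.5, 122.1, 204.5]
tcp_rot: [179.9, 0.0, -4.2]
ft_force: [-1.0, 1.0, 0.4]
finger_gap: 0.0
grasp_force: 0.0
t: 5.0
ee_pos: [546.3, 118.9, 204.7]
tcp_rot: [-179.9, -0.0, -4.1]
ft_force: [0.5, 4.3, -2.7]
finger_gap: 0.002
grasp_force: 2.4
t: 5.2
ee_pos: [546.2, 117.6, 204.8]
tcp_rot: [-179.9, -0.0, -4.1]
ft_force: [0.9, 7.2, -2.7]
finger_gap: -0.002
grasp_force: 3.8
t: 5.4
ee_pos: [546.0, 116.0, 204.8]
tcp_rot: [-179.8, -0.0, -4.0]
ft_force: [1.0, 8.7, -3.8]
finger_gap: 0.002
grasp_force: 4.1
```

```bash
for i in a; do :; done
python3 -m inch '[{"dp":[0,-0.025,0],"twist":0},{"dp":[-0.004,-0.05,0],"twist":0}]'
python3 - <<'E'
from h import *
for i in range(3):
    s=bot.get_state();print(s['ee_pos'].round(1),s['ft_force'].round(1)); f=bot.grab_frame('wrist')
cv2.imwrite('pics/w3.png',f[90:250,200:512,::-1]); np.save('w3.npy',bot.camera_params('wrist'),allow_pickle=True)
E
```

```text
t: 5.6
ee_pos: [545.9, 114.2, 204.8]
tcp_rot: [-179.8, -0.0, -4.0]
ft_force: [0.7, 7.6, -3.2]
finger_gap: -0.003
grasp_force: 4.2
[545.9 114.2 204.8] [ 0.7  7.6 -3.2]
[545.8 113.9 204.8] [ 0.3  4.9 -3.6]
[545.9 113.7 204.8] [-0.3  6.4 -2.2]
```

View pics/w3.png

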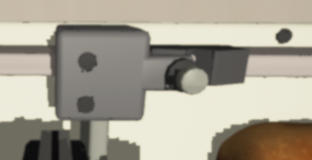

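The plunger is climbing the clip's ramp, with the knob at crop (193,79). The notch is still ahead, so I continue in small steps.

```bash
python3 -m inch '[{"dp":[0,-0.025,0],"twist":0},{"dp":[-0.004,-0.05,0],"twist":0}]'|egrep 'ee|ft'
python3 -m inch '[{"dp":[0,-0.025,0],"twist":0},{"dp":[-0.004,-0.05,0],"twist":0}]'|egrep 'ee|ft'
python3 -m inch '[{"dp":[0,-0.025,0],"twist":0}]'|egrep 'ee|ft'
```

```text
ee_pos: [545.7, 111.6, 204.7]
ft_force: [1.1, 4.9, -2.5]
ee_pos: [545.6, 107.8, 204.7]
ft_force: [-0.1, 0.9, 1.3]
ee_pos: [545.5, 106.6, 204.7]
ft_force: [0.2, 1.3, 0.4]
```

Run:
```python
from h import *
P=bot.camera_params('wrist');f=bot.grab_frame('wrist');s=bot.get_state();print(s['ee_pos'].round(1),s['ft_force'].round(1))
cv2.imwrite('pics/w4.png',cv2.resize(f[100:260,230:512,::-1],None,fx=2.5,fy=2.5,interpolation=2)); np.save('w4.npy',P,allow_pickle=True)
```

```text
[545.6 106.3 204.7] [-0.1  0.1 -0.3]
```

View pics/w4.png

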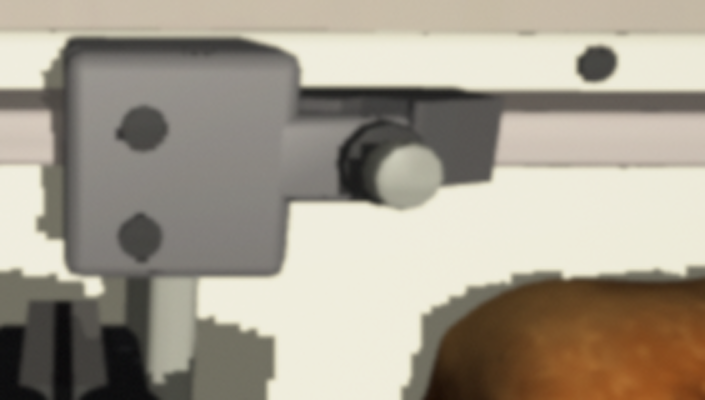

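Force fell to zero and the stop has jumped clear of the fingers. The knob is at crop (405,176), i.e. full frame (392,170), just short of the hump block.

Run:
```python
from h import *
ox,oy,yaw=np.load('O.npy')
ex=np.array([np.cos(yaw),np.sin(yaw),0]);ey=np.array([-np.sin(yaw),np.cos(yaw),0]);O=np.array([ox,oy,0])
G=lambda P,uv,z:[((cast(P,uv,z)-O)@e).round(1) for e in(ex,ey)]
P2,P3,P4=[np.load(f'w{i}.npy',allow_pickle=True).item() for i in(2,3,4)]
print(G(P2,(388,169),69),G(P3,(393,169),75),G(P3,(393,169),72),'now',G(P4,(392,170.4),69),'hump top corner',G(P4,(230+415/2.5,100+97/2.5),45.5),'clip end',G(P4,(230+502/2.5,100+95/2.5),45.5))
print('roll head',G(P4,(230+430/2.5,255),33))
T=lambda x,y:O+x*ex+y*ey
for y in(-290,-262,-250,-230):print(y,T(2,y).round(1))
```

```text
[np.float64(58.7), np.float64(92.0)] [np.float64(60.1), np.float64(65.7)] [np.float64(59.4), np.float64(64.3)] now [np.float64(58.3), np.float64(55.8)] hump top corner [np.float64(66.0), np.float64(45.1)] clip end [np.float64(66.3), np.float64(31.0)]
roll head [np.float64(6.6), np.float64(29.3)]
-290 [ 503.  -284.3    0. ]
-262 [ 505.1 -256.3    0. ]
-250 [ 506.  -244.4    0. ]
-230 [ 507.5 -224.4    0. ]
```

```bash
python3 -m inch '[{"dp":[0,-0.025,0],"twist":0},{"dp":[-0.004,-0.05,0],"twist":0}]'|egrep 'ee|ft'
python3 -m inch '[{"dp":[0,-0.025,0],"twist":0},{"dp":[0,-0.025,0],"twist":0}]'|egrep 'ee|ft'
python3 -m inch '[{"dp":[0,-0.025,0],"twist":0},{"dp":[0,-0.025,0],"twist":0}]'|egrep 'ee|ft'
```

```text
ee_pos: [545.5, 104.5, 204.7]
ft_force: [-0.1, 0.4, 0.2]
ee_pos: [545.5, 103.7, 204.7]
ft_force: [-0.9, -0.7, 0.0]
ee_pos: [545.4, 103.0, 204.7]
ft_force: [0.4, -0.5, 0.7]
```

```bash
python3 -m inch '[{"dp":[0,-0.025,0],"twist":0},{"dp":[0,-0.025,0],"twist":0}]'|egrep 'ee|ft'
python3 -m inch '[{"dp":[0,-0.02,0],"twist":0},{"dp":[0,-0.02,0],"twist":0}]'|egrep 'ee|ft'
```

```text
ee_pos: [545.4, 102.5, 204.7]
ft_force: [-0.6, 2.2, -0.8]
ee_pos: [545.4, 102.2, 204.8]
ft_force: [-0.0, 4.9, -1.2]
```

Run:
```python
from h import *
P=bot.camera_params('wrist');f=bot.grab_frame('wrist');s=bot.get_state();print(s['ee_pos'].round(1),s['ft_force'].round(1))
cv2.imwrite('pics/w5.png',cv2.resize(f[100:260,230:512,::-1],None,fx=2.5,fy=2.5,interpolation=2)); np.save('w5.npy',P,allow_pickle=True)
```

```text
[545.4 102.2 204.7] [-1.   5.2 -1.5]
```

View pics/w5.png

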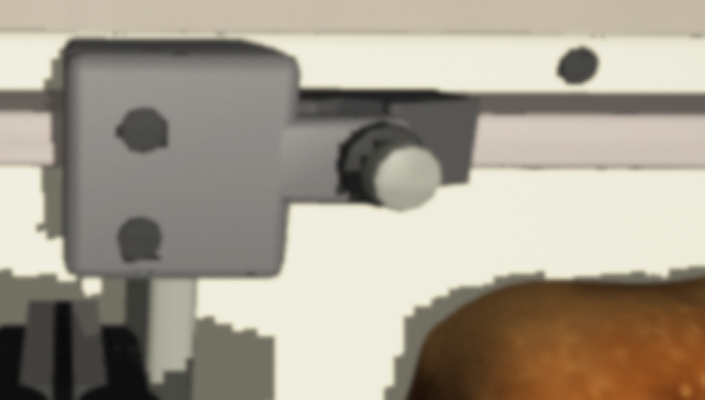

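The stop is seated. Knob position is about 51.8 against the notch estimate of 51.6, and force rises stiffly to 5 N. Next I back off, lift over, and go to the roll's tail.

```bash
python3 -m inch '[{"dp":[0,0.3,0],"twist":0},{"dp":[0,0.4,0.8],"twist":0},{"dp":[0,0.4,1.6],"twist":0},{"dp":[0,0.2,2.3],"twist":0},{"dp":[-0.1,-0.8,2.3],"twist":0},{"dp":[-0.2,-1.8,2.3],"twist":0},{"dp":[-0.3,-2.8,2.3],"twist":0},{"dp":[-0.4,-3.8,2.3],"twist":0},{"dp":[-0.5,-4.8,2.3],"twist":0},{"dp":[-0.6,-5.8,2.3],"twist":0}]'
python3 -m inch '[{"dp":[-0.1,-1,0],"twist":0},{"dp":[-0.2,-2,0],"twist":0},{"dp":[-0.3,-3,0],"twist":0},{"dp":[-0.4,-3.3,0],"twist":0},{"dp":[-0.4,-3.3,0],"twist":0},{"dp":[-0.4,-3.3,0],"twist":0}]'
python3 - <<'E'
from h import *
ox,oy,yaw=np.load('O.npy')
ex=np.array([np.cos(yaw),np.sin(yaw),0]);ey=np.array([-np.sin(yaw),np.cos(yaw),0]);O=np.array([ox,oy,0])
P=bot.camera_params('wrist');f=bot.grab_frame('wrist');cv2.imwrite('pics/w6.png',f[...,::-1])
s=bot.get_state();p=s['ee_pos'];print(p,s['ft_force'],(p-O)@ex,(p-O)@ey)
hsv=cv2.cvtColor(f,cv2.COLOR_RGB2HSV);m=((hsv[...,0]<22)&(hsv[...,1]>90)&(hsv[...,2]>50)).astype(np.uint8)
cs,_=cv2.findContours(m,0,2);c=max(cs,key=cv2.contourArea)[:,0];q=c[c[:,0].argmax()];print(q,c.min(0),c.max(0))
w=cast(P,q,33);print(w,(w-O)@ex,(w-O)@ey)
E
```

```text
t: 8.35
ee_pos: [521.1, -132.3, 296.9]
tcp_rot: [179.9, 0.0, -4.2]
ft_force: [0.4, -0.6, -1.0]
finger_gap: 0.004
grasp_force: 0.0
t: 8.95
ee_pos: [505.7, -261.4, 296.6]
tcp_rot: [-180.0, 0.0, -4.1]
ft_force: [-0.8, 1.8, 0.2]
finger_gap: 0.002
grasp_force: 0.0
[ 505.97424839 -260.7491589   296.72562069] [-0.16752866 -1.16339322 -1.31404906] 3.2482760962348376 -266.3333759874456
[189 190] [  0 137] [189 239]
[ 506.49916177 -210.26320076   33.        ] -0.009829380729147573 -215.94992382684555
```

View pics/w6.png

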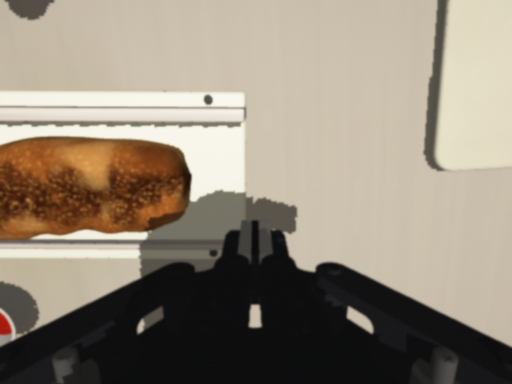

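Roll tail is at pixel (189,190), gauge (0, -216), and the fingers are behind it over the board's end. I descend and push.

```bash
python3 -m inch '[{"dp":[0,0,-0.8],"twist":0},{"dp":[0,0,-1.6],"twist":0},{"dp":[0,0,-2.2],"twist":0},{"dp":[0,0,-2.45],"twist":0},{"dp":[0,0,-2.45],"twist":0},{"dp":[0.02,0.2,-2.45],"twist":0},{"dp":[0.03,0.4,-2.45],"twist":0},{"dp":[0.045,0.6,-2.45],"twist":0},{"dp":[0.06,0.8,-2.45],"twist":0}]'
python3 -m inch '[{"dp":[0.01,0.15,0],"twist":0},{"dp":[0.02,0.3,0],"twist":0},{"dp":[0.035,0.45,0],"twist":0},{"dp":[0.045,0.6,0],"twist":0},{"dp":[0.055,0.75,0],"twist":0},{"dp":[0.07,0.9,0],"twist":0},{"dp":[0.08,1.05,0],"twist":0},{"dp":[0.085,1.15,0],"twist":0},{"dp":[0.085,1.15,0],"twist":0}]'
python3 - <<'E'
from h import *
ox,oy,yaw=np.load('O.npy')
ex=np.array([np.cos(yaw),np.sin(yaw),0]);ey=np.array([-np.sin(yaw),np.cos(yaw),0]);O=np.array([ox,oy,0])
s=bot.get_state();p=s['ee_pos'];print((p-O)@ex,(p-O)@ey)
P=bot.camera_params('top');f=bot.grab_frame('top');c=f[165:260,195:370,::-1]
cv2.imwrite('pics/top1.png',cv2.resize(c,(787,427),interpolation=cv2.INTER_CUBIC))
E
```

```text
t: 9.9
ee_pos: [508.1, -229.7, 199.5]
tcp_rot: [180.0, -0.1, -4.1]
ft_force: [-1.0, -1.3, -0.7]
finger_gap: -0.002
grasp_force: 0.0
t: 10.8
ee_pos: [511.3, -183.7, 198.6]
tcp_rot: [-180.0, 0.0, -4.1]
ft_force: [-0.1, -0.0, -0.3]
finger_gap: 0.001
grasp_force: 0.1
2.807076649449377 -189.1329723044872
```

View pics/top1.png

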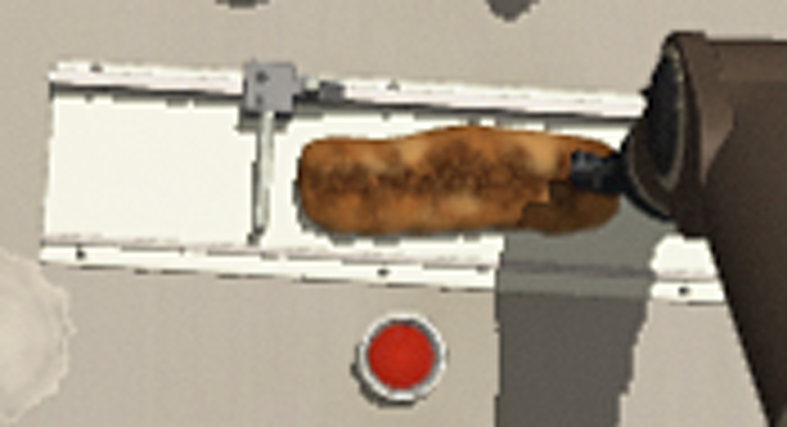

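The roll is moving with the fingers. Its head is at crop x≈298 and the plate's face at ≈270, leaving about 20 mm.

```bash
python3 -m inch '[{"dp":[0.005,0.07,0],"twist":0},{"dp":[0.01,0.14,0],"twist":0},{"dp":[0.015,0.21,0],"twist":0},{"dp":[0.02,0.28,0],"twist":0},{"dp":[0.025,0.35,0],"twist":0},{"dp":[0.025,0.35,0],"twist":0}]'|egrep 'ee|ft'
python3 -m inch '[{"dp":[0,0.02,0],"twist":0},{"dp":[0.003,0.04,0],"twist":0}]'|egrep 'ee|ft'
python3 -m inch '[{"dp":[0,0.02,0],"twist":0},{"dp":[0.003,0.04,0],"twist":0}]'|egrep 'ee|ft'
```

```text
ee_pos: [512.3, -170.1, 198.7]
ft_force: [-0.3, -1.4, -0.4]
ee_pos: [512.4, -169.2, 198.7]
ft_force: [-0.7, -0.2, -0.1]
ee_pos: [512.4, -167.6, 198.7]
ft_force: [-0.0, -0.4, 0.3]
```

```bash
python3 -m inch '[{"dp":[0,0.02,0],"twist":0},{"dp":[0.002,0.03,0],"twist":0}]'|egrep 'ee|ft'
python3 -m inch '[{"dp":[0,0.02,0],"twist":0},{"dp":[0.002,0.03,0],"twist":0}]'|egrep 'ee|ft'
```

```text
ee_pos: [512.6, -166.2, 198.7]
ft_force: [-0.8, -1.0, 0.0]
ee_pos: [512.6, -165.0, 198.7]
ft_force: [0.7, -0.7, 0.3]
```

```bash
python3 -m inch '[{"dp":[0,0.015,0],"twist":0},{"dp":[0.002,0.03,0],"twist":0}]'|egrep 'ee|ft'
python3 -m inch '[{"dp":[0,0.015,0],"twist":0},{"dp":[0.002,0.03,0],"twist":0}]'|egrep 'ee|ft'
```

```text
ee_pos: [512.7, -164.1, 198.7]
ft_force: [-0.8, -3.3, -0.5]
ee_pos: [512.7, -163.5, 198.7]
ft_force: [-0.3, -5.2, 0.5]
```

Contact is clear: force rose to 5 N at the expected place. I retreat, lift away and check.

```bash
python3 -m inch '[{"dp":[0,-0.1,0],"twist":0},{"dp":[-0.02,-0.4,0],"twist":0},{"dp":[-0.05,-0.8,0.3],"twist":0},{"dp":[-0.05,-1,1.2],"twist":0},{"dp":[-0.05,-1,2.2],"twist":0},{"dp":[-0.05,-0.2,2.6],"twist":0},{"dp":[0,0.8,2.8],"twist":0},{"dp":[0,1.8,2.8],"twist":0},{"dp":[0,2.8,2.8],"twist":0},{"dp":[0,3.8,2.8],"twist":0}]'|egrep 'ee|ft'
python3 -m inch '[{"dp":[0,1,0],"twist":0},{"dp":[0,1.5,0],"twist":0},{"dp":[0,1.5,0],"twist":0},{"dp":[0,1.5,0],"twist":0}]'|egrep 'ee|ft|^t'
python3 - <<'E'
from h import *
P=bot.camera_params('wrist');f=bot.grab_frame('wrist');np.save('w7.npy',P,allow_pickle=True)
cv2.imwrite('pics/w7.png',cv2.resize(f[60:270,130:410,::-1],None,fx=2.8,fy=2.8,interpolation=2))
E
```

```text
ee_pos: [512.7, -9.7, 311.0]
ft_force: [0.6, -0.0, 0.7]
t: 14.05
ee_pos: [512.9, 48.9, 310.6]
tcp_rot: [180.0, 0.0, -4.1]
ft_force: [0.7, 0.0, 0.7]
```

View pics/w7.png

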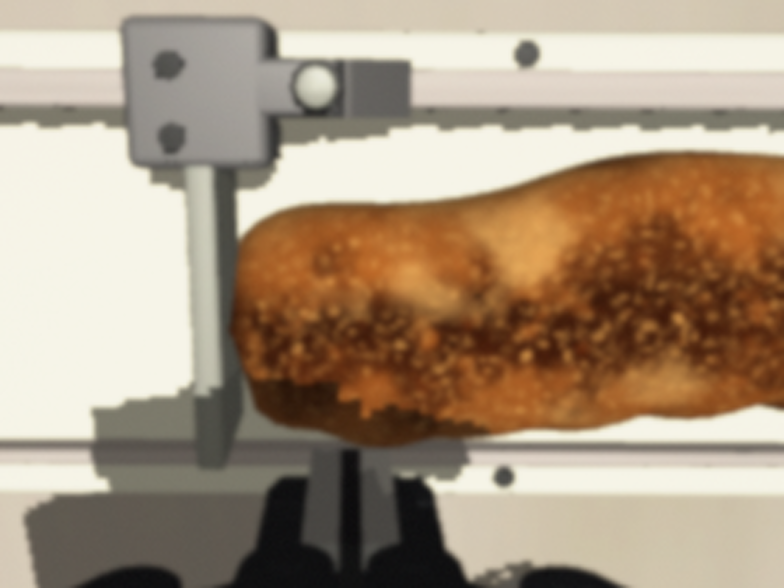

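The roll's head at crop (233,320) meets the plate's face, and the knob at (315,87) sits just before the hump edge (345). I check the plunger position in numbers.

Run:
```python
from h import *
ox,oy,yaw=np.load('O.npy');ey=np.array([-np.sin(yaw),np.cos(yaw),0]);O=np.array([ox,oy,0])
P=np.load('w7.npy',allow_pickle=True).item()
for n,x,y,z in(('knob69',315,87,67),('hump',345,85,45.5),('clipend',410,85,45.5),('plate-',221,300,57),('head',232,320,33)):print(n,((cast(P,(130+x/2.8,60+y/2.8),z)-O)@ey).round(1))
```

```text
knob69 50.9
hump 44.0
clipend 27.4
plate- 76.1
head 76.7
```

```bash
python3 -c "
from bench import bot
print(bot.get_state()['ft_force'],bot.job_done())"
```

```text
the job is handed in; nothing more can be done
[ 0.32727699 -0.84972449  0.08249397] None
```

The job is handed in at about 14 s of the 58 s allowed: by camera and force readings the stop's plunger is in the clip's notch, the roll's end rests against the stop (about 5 N at contact), and the arm was clear; no verdict came back.

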